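# Set out the nuts and washers

### The job

Three small-parts drawers stand side by side, each a little open. Draw out the drawer of hex nuts and the drawer of washers by hooking a fingertip behind the upturned lip, each until its whole middle compartment is out from under the housing but more than half of its rear compartment is still covered, and leave them so. Do not pinch the lips or press on the white labels on their fronts, and leave the bolt drawer and the things around as they are.

Things in the scene. Friction and masses are not known exactly. Their poses are not given: they have to be found in the camera images.
- nut_lip (a point): midpoint of the top edge (63 above the bench) of the upturned lip, 64 wide, 4 thick, of the black nut drawer, which holds hex nuts. x: level, from lip into the housing (it opens along -x); y: along the lip; z: up. Behind the lip, before the drawer face (top 66 above the bench), is a slot open at the top: 42 front to back, its middle 23 along +x, 64 wide, 30 deep to a shelf
- nut_drawer (a joint): how far the nut drawer is out, m: 0 shut, 0.145 at its stop, growing as it opens. About 2 N of friction; stays where left. Fixed grey housing: 160 deep, 80 wide, top 72 above the bench. Three compartments, front, middle and rear: the middle one is fully clear of the housing at 0.097; the rear one (0.100 to 0.150) is half covered at 0.125
- nut_label: blank white paper label, 50 wide, 20 tall, 2 thick, on the outer (front) face of the nut drawer's lip; origin at its centre, 18 below the lip's top edge
- washer_lip (a point): midpoint of the top edge (63 above the bench) of the upturned lip, 64 wide, 4 thick, of the black washer drawer, which holds round flat washers. x: level, from lip into the housing (it opens along -x); y: along the lip; z: up. Behind the lip, before the drawer face (top 66 above the bench), is a slot open at the top: 42 front to back, its middle 23 along +x, 64 wide, 30 deep to a shelf
- washer_drawer (a joint): how far the washer drawer is out, m: 0 shut, 0.145 at its stop, growing as it opens. About 2 N of friction; stays where left. Fixed grey housing: 160 deep, 80 wide, top 72 above the bench. Three compartments, front, middle and rear: the middle one is fully clear of the housing at 0.097; the rear one (0.100 to 0.150) is half covered at 0.125
- washer_label: blank white paper label, 50 wide, 20 tall, 2 thick, on the outer (front) face of the washer drawer's lip; origin at its centre, 18 below the lip's top edge
- bolt_lip (a point): midpoint of the top edge (63 above the bench) of the upturned lip, 64 wide, 4 thick, of the black bolt drawer, which holds bolts lying crosswise. x: level, from lip into the housing (it opens along -x); y: along the lip; z: up. Behind the lip, before the drawer face (top 66 above the bench), is a slot open at the top: 42 front to back, its middle 23 along +x, 64 wide, 30 deep to a shelf
- bolt_drawer (a joint): how far the bolt drawer is out, m: 0 shut, 0.145 at its stop, growing as it opens. About 2 N of friction; stays where left. Fixed grey housing: 160 deep, 80 wide, top 72 above the bench. Three compartments, front, middle and rear: the middle one is fully clear of the housing at 0.097; the rear one (0.100 to 0.150) is half covered at 0.125
- bolt_label: blank white paper label, 50 wide, 20 tall, 2 thick, on the outer (front) face of the bolt drawer's lip; origin at its centre, 18 below the lip's top edge
- jar: bystander: closed jar with paper label, 56 diameter, 75 tall, standing beside the drawers; origin at the centre of its underside
- carton: bystander: cardboard carton 90 x 60 x 45 tall, on the other side of the drawers from the jar; origin at the centre of its underside
- tape_roll: bystander: roll of masking tape lying flat, 90 diameter, 25 tall, in front of the carton, nearer the robot; origin at the centre of its underside

How it is judged:
By the outcome, as a careful person would: the job done as asked, in the order asked, and still so for the second after the job is handed in, with the robot touching nothing.
It also fails if it takes over 45 s, if anything falls off the work surface, if the arm or the gripper's body presses on something with over 40 N, if the wrist force passes 120 N, or if a joint passes its speed limit or range.

### The arm

A 6-joint arm with a two-finger parallel gripper is mounted at the origin on the work surface. World frame = base frame: x ahead of the robot, y to its left, z up, the work surface at z = 0. Lengths are in mm, angles in rad, forces in N, time in s.
With the tool pointing down it reaches from about 350 to 975 mm from the base axis. Payload 7.1 kg.
Tool frame: the origin (TCP) lies between the finger pads; the fingertips stand 19 mm ahead of it and the grasp point (between the pads) is the TCP (ctrl.finger_overhang is the distance from the TCP to the fingertips, in mm); z points along the fingers, y is the line along which they close (so a half turn about z gives the same grasp; the last joint's range is limited). The gripper opens to 88 mm and grips with 3 to 60 N. Pads are 20 mm wide; open, the fingers measure 115 mm over their backs; the gripper's body (75 mm by 178 mm) begins 61 mm behind the grasp point.
Start: joints at [-1.235, 0.423, 1.63, -0, 1.089, -0.019], TCP at [217.143, -586.049, 241.675] pointing down, gripper open.
Joint ranges: [-3, 3], [-0.9, 2.11], [0.09, 2.58], [-1.31, 4.45], [0.11, 2.69], [-2.54, 2.54]. Speed limits (rad/s): [2.39, 2.39, 3.01, 3.14, 3.14, 3.14].

### API

Orientations are given as a rotation vector (axis times angle).
In Python, from workcell import ctrl gives the robot as it stands. The module is installed in compiled form; this text tells all that it offers.
- The arm moves only by the tool arm_command, never from a script. Its argument "rows" is one flat list of numbers, 7 for each row, row after row: the turn, a rotation vector about the tool's x, y, z scaled (see below), then the shift along the tool's x, y, z scaled (see below), then the opening, from -1 (shut) to 1 (fully open). A call has 1 to 5 rows; each row is the pose to reach, as a shift and turn from the pose commanded when the call began, along the tool's axes at that moment, turning the shorter way round; what a row does not reach only later rows make up. The controller multiplies each number of a shift by 80 mm and each number of a turn by 180 degrees. A row lasts 1/10 s, in which the tool goes at most 50 mm and 8.59 degrees, less where a joint would pass 70% of its speed; a pose out of reach is approached as far as the arm can. A call with a number of a shift or a turn outside -1 to 1 is refused whole. A call with a gripper value outside its range is refused whole. The fingers move at their own pace and stop on an object; the grip force is fixed at half the most. Time passes only in rows, so rows that repeat a pose let the fingers close. It gives the time, the measured TCP pose, the force, the opening and the grip force at its end, in the units of the state.
- ctrl.get_obs(): the state, without advancing time (a new reading comes with each control period).
- ctrl.get_image(name): name is "scene" or "side" or "wrist"; returns (picture, depth): 400x640x3 uint8, red, green, blue; 400x640 float32, mm along the optical axis (not along the pixel's ray), 0 where there is no reading.
- ctrl.camera_params(name): a dict with "camera_matrix" (3x3 intrinsics, pixels), "world_to_cam" (4x4, takes a point from world to camera coordinates); the wrist camera has in their place "tool_from_camera" (4x4, takes a point from camera to tool coordinates, whose origin is the TCP and whose axes are the flange's). Camera axes: x right, y down, z forward; pixel columns grow to the right and rows downward; lengths in mm; the calibration is good to about 2 mm. A picture is of the moment at which its call begins: read the wrist's pose just before it. camera_params takes no time and is no camera call.
- ctrl.close_job(): hands the job in; it is judged then, once.
The state is a dict: "t": time; "qpos": joint angles; "qvel": joint speeds; "joint_torque": joint torques, N m; "ee_pos": TCP position; "orientation": TCP orientation; "ft_force": force on the tool from outside, world axes, zero at the start; "moment": the same for the moment, N m; "width": finger opening in mm; "grasp_force": force on a finger pad.
Only numpy, scipy, OpenCV 4.12 (cv2) and the standard library are available. Lean on these libraries where they do the work, as an engineer would, in place of code of your own. Each camera call takes 0.05 s, during which the arm holds its last target. There are 200 camera calls.

## Working session

There is one attempt and no reset: what is moved stays moved. The work goes in short steps, Python scripts to look and compute and a tool call to move; the robot and the scene stay as the last step left them, time stands still between calls to the robot, and variables do not carry over. Pictures are saved under pics/ and viewed, at most 10 in all, crops included, and the job is handed in when it is done.

Besides the shell and the picture viewer there is one more tool, called after "Request:" as name(argument=value, ...) on one line, values as JSON. arm_command: Moves the arm, as the interface text tells. Shifts and turns lie within -1 to 1; 1 stands for 80 mm of shift or 180 degrees of turn. Its arguments: {"type":"object","properties":{"rows":{"type":"array","items":{"type":"number"}}},"required":["rows"]}

```bash
mkdir -p pics; cat > h.py <<'E'
import numpy as np, cv2
from workcell import ctrl
from scipy.spatial.transform import Rotation as R
def world(name,d):
    p=ctrl.camera_params(name);K=np.array(p["camera_matrix"])
    v,u=np.mgrid[0:400,0:640]
    c=np.stack([(u-K[0,2])/K[0,0]*d,(v-K[1,2])/K[1,1]*d,d,np.ones_like(d)],-1)
    if name=="wrist":
        o=ctrl.get_obs();T=np.eye(4);T[:3,:3]=R.from_rotvec(o["orientation"]).as_matrix();T[:3,3]=o["ee_pos"]
        M=T@np.array(p["tool_from_camera"])
    else: M=np.linalg.inv(np.array(p["world_to_cam"]))
    return (c@M.T)[...,:3]
def shot(name,tag):
    im,d=ctrl.get_image(name);cv2.imwrite(f"pics/{tag}.png",im[...,::-1]);W=world(name,d);np.savez(f"pics/{tag}.npz",W=W,d=d,im=im);return im,d,W
E
python3 - <<'E'
from h import *
o=ctrl.get_obs();print(o["t"],o["ee_pos"],o["orientation"],o["width"])
for n in("scene","side"):
    im,d,W=shot(n,n+"0"); print(n,ctrl.camera_params(n)["world_to_cam"])
E
```

```text
0.0 [ 216.9427243  -585.56056608  240.91248069] [-3.09080636e+00 -5.54091921e-01  4.29040783e-04] 87.78316270928335
scene [[-8.57926801e-01  5.13535328e-01  1.55907207e-02  5.26999135e+02]
 [ 3.49741765e-01  6.05979649e-01 -7.14471387e-01 -1.55560098e+02]
 [-3.76353958e-01 -6.07511425e-01 -6.99490934e-01  1.22878139e+03]
 [ 0.00000000e+00  0.00000000e+00  0.00000000e+00  1.00000000e+00]]
side [[ 9.94572532e-01 -1.02192348e-01  1.95500221e-02 -6.36205263e+02]
 [-3.48487177e-02 -5.04231570e-01 -8.62865048e-01  1.02816283e+02]
 [ 9.80359438e-02  8.57500582e-01 -5.05056141e-01  8.85996649e+02]
 [ 0.00000000e+00  0.00000000e+00  0.00000000e+00  1.00000000e+00]]
```

View pics/scene0.png

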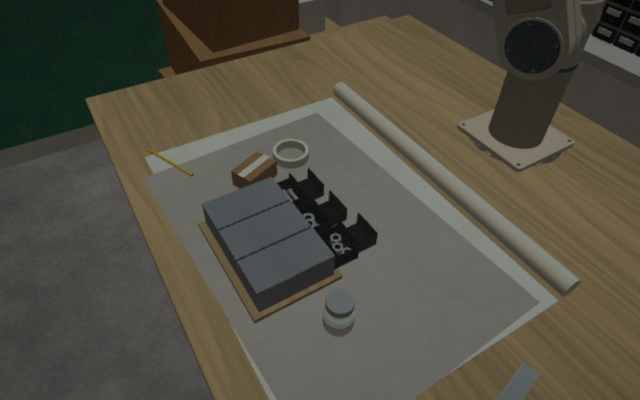

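View pics/side0.png

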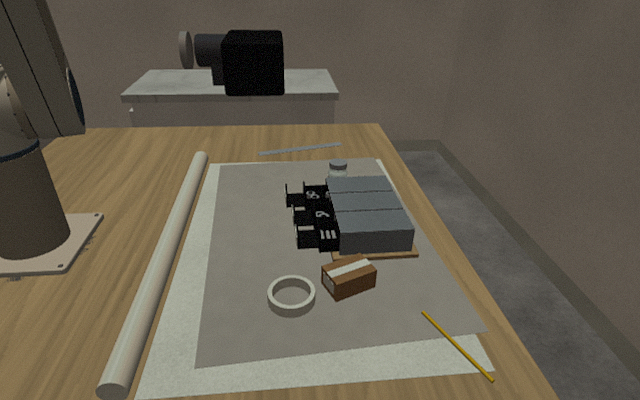

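The scene view shows the housing at about (265,240), with lips at about (310,185), (330,210) and (360,235). In the side view the drawer nearest the tape, at about (328,235), seems to hold bolts. I'll zoom in and measure.

```bash
python3 - <<'E'
from h import *
a=cv2.imread("pics/scene0.png")[160:275,270:390];b=cv2.imread("pics/side0.png")[170:260,270:350]
f=lambda i,s:cv2.convertScaleAbs(cv2.resize(i,None,fx=s,fy=s,interpolation=cv2.INTER_CUBIC),alpha=2.2,beta=20)
a=f(a,3.3);b=f(b,4.2);h=max(a.shape[0],b.shape[0])
p=lambda i:cv2.copyMakeBorder(i,0,h-i.shape[0],0,0,cv2.BORDER_CONSTANT)
cv2.imwrite("pics/z0.png",np.hstack([p(a),p(b)]))
# housing top edges: points z 66..78
for n in("scene0","side0"):
    W=np.load(f"pics/{n}.npz")["W"];im=np.load(f"pics/{n}.npz")["im"]
    z=W[...,2];m=(z>66)&(z<79)&(W[...,0]>350)&(W[...,0]<1000)&(abs(W[...,1])<400)
    k,l,s,c=cv2.connectedComponentsWithStats(m.astype(np.uint8));i=1+s[1:,4].argmax()
    q=W[l==i];r=cv2.minAreaRect(q[:,:2].astype(np.float32));print(n,s[i],r,cv2.boxPoints(r).round(1).tolist(),np.median(q[:,2]))
    C=np.array(r[0]);ang=r[2];print(ang)
    # points dark z 50-70 outside housing
    dark=(im.max(-1)<60)&(z>54)&(z<72)&(np.hypot(W[...,0]-C[0],W[...,1]-C[1])<260)
    q=W[dark];print(len(q)); np.save(f"pics/{n}_lip.npy",q)
E
```

```text
scene0 [ 202  177  132  119 8264] ((745.0750122070312, 21.43964385986328), (161.02272033691406, 253.88446044921875), 0.56993567943573) [[663.2999877929688, 147.60000610351562], [665.7999877929688, -106.30000305175781], [826.7999877929688, -104.69999694824219], [824.2999877929688, 149.1999969482422]] 70.87582804811905
0.56993567943573
1587
side0 [ 325  176   90   60 3867] ((745.0562133789062, 17.794631958007812), (160.15164184570312, 253.12452697753906), 0.7953179478645325) [[663.2000122070312, 143.1999969482422], [666.7000122070312, -109.9000015258789], [826.9000244140625, -107.5999984741211], [823.4000244140625, 145.5]] 71.39110621451749
0.7953179478645325
775
```

View pics/z0.png

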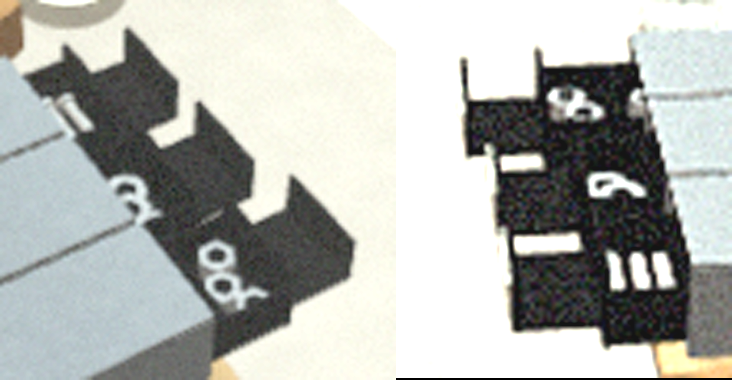

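The zoom shows bolts in the -y drawer next to the tape, a round ring in the middle drawer and a hexagonal ring in the drawer by the jar. I'll confirm that with the wrist camera later. Next I'll locate the lips.

```bash
python3 - <<'E'
from h import *
for n in("scene0","side0"):
    q=np.load(f"pics/{n}_lip.npy");q=q[(q[:,0]<660)&(q[:,0]>520)]
    for c in(106,20,-66):
        s=q[abs(q[:,1]-c)<30]; h,e=np.histogram(s[:,0],np.arange(540,664,4));print(n,c,len(s),[(int(a),int(b)) for a,b in zip(e,h) if b])
    print(n,"y hist",[(int(a),int(b)) for b,a in zip(*np.histogram(q[:,1],np.arange(-130,170,8))) if b])
o=ctrl.get_obs();Rm=R.from_rotvec(o["orientation"]).as_matrix();print(Rm.round(3).tolist())
print(ctrl.camera_params("wrist"))
def plan(p,yaw=0):
    t=R.from_euler("z",yaw,degrees=True).as_matrix()@np.diag([1,-1,-1.]);print(((Rm.T@(np.array(p)-o["ee_pos"]))/80).round(3),(R.from_matrix(Rm.T@t).as_rotvec()/np.pi).round(4))
plan([560,20,300])
E
```

```text
scene0 106 210 [(556, 21), (560, 73), (600, 3), (604, 80), (608, 33)]
scene0 20 170 [(572, 32), (576, 47), (616, 7), (620, 82), (624, 2)]
scene0 -66 151 [(572, 2), (576, 30), (580, 33), (620, 11), (624, 73), (628, 2)]
scene0 y hist [(-98, 17), (-90, 22), (-82, 18), (-74, 22), (-66, 19), (-58, 20), (-50, 23), (-42, 18), (-34, 15), (-18, 14), (-10, 19), (-2, 24), (6, 23), (14, 25), (22, 21), (30, 22), (38, 26), (46, 21), (54, 11), (62, 1), (70, 23), (78, 24), (86, 26), (94, 31), (102, 25), (110, 29), (118, 31), (126, 29), (134, 27), (142, 1)]
side0 106 31 [(560, 9), (604, 22)]
side0 20 52 [(572, 11), (576, 7), (616, 18), (620, 16)]
side0 -66 63 [(576, 18), (580, 5), (620, 22), (624, 18)]
side0 y hist [(-106, 18), (-98, 9), (-90, 11), (-82, 5), (-74, 9), (-66, 8), (-58, 9), (-50, 10), (-42, 8), (-26, 7), (-18, 10), (-10, 9), (-2, 5), (6, 7), (14, 8), (22, 5), (30, 6), (38, 11), (46, 2), (62, 8), (70, 9), (78, 5), (86, 5), (94, 3), (102, 6), (110, 6), (118, 3), (126, 2)]
[[0.938, 0.347, -0.0], [0.347, -0.938, 0.001], [0.0, -0.001, -1.0]]
{'camera_matrix': array([[354.63097112,   0.        , 319.55552207],
       [  0.        , 354.63097112, 195.42815137],
       [  0.        ,   0.        ,   1.        ]]), 'tool_from_camera': array([[ 1.53560357e-04, -9.69752516e-01, -2.44090217e-01,
         6.75910285e+01],
       [ 9.99999912e-01,  5.33344489e-05,  4.17219209e-04,
        -5.37629154e-01],
       [-3.91580961e-04, -2.44090259e-01,  9.69752439e-01,
        -1.42990326e+02],
       [ 0.00000000e+00,  0.00000000e+00,  0.00000000e+00,
         1.00000000e+00]])}
[ 6.651 -5.61  -0.73 ] [-4.000e-04  1.000e-04  1.129e-01]
```

Request:
arm_command(rows=[0,0,0.113,0.95,-0.8,-0.4,-1,0,0,0.113,0.95,-0.8,-0.4,-1,0,0,0.113,0.95,-0.8,-0.4,-1])

```text
t: 0.4
ee_pos: [267.9, -496.4, 274.8]
orientation: [-3.141, 0.005, -0.001]
ft_force: [-0.8, 0.5, -0.4]
width: 67.0
grasp_force: 0.0
```

Request:
arm_command(rows=[0,0,0,0.55,-1,0,-1,0,0,0,0.55,-1,0,-1])

```text
t: 0.6
ee_pos: [310.4, -418.1, 273.5]
orientation: [-3.141, 0.002, 0.0]
ft_force: [1.3, -0.3, -0.2]
width: 51.2
grasp_force: 0.0
```

Request:
arm_command(rows=[0,0,0,0.55,-1,0,-1,0,0,0,0.55,-1,0,-1])

```text
t: 0.8
ee_pos: [354.6, -337.5, 273.4]
orientation: [-3.141, 0.001, 0.0]
ft_force: [0.7, -0.7, 0.3]
width: 35.9
grasp_force: 0.0
```

Request:
arm_command(rows=[0,0,0,0.55,-1,0,-1,0,0,0,0.55,-1,0,-1])

```text
t: 1.0
ee_pos: [398.6, -257.5, 273.5]
orientation: [-3.141, 0.0, 0.0]
ft_force: [0.0, 0.2, 0.4]
width: 19.2
grasp_force: 0.0
```

Request:
arm_command(rows=[0,0,0,0.55,-1,0,-1,0,0,0,0.55,-1,0,-1])

```text
t: 1.2
ee_pos: [442.8, -177.5, 273.6]
orientation: [-3.141, -0.0, 0.0]
ft_force: [0.4, -0.1, 0.2]
width: 3.3
grasp_force: 0.0
```

Request:
arm_command(rows=[0,0,0,0.55,-1,0.1,-1,0,0,0,0.55,-1,0.1,-1])

```text
t: 1.4
ee_pos: [486.9, -97.5, 265.5]
orientation: [-3.141, -0.0, -0.0]
ft_force: [-0.1, -0.1, 0.3]
width: 0.0
grasp_force: 0.0
```

Request:
arm_command(rows=[0,0,0,0.55,-1,0.2,-1,0,0,0,0.55,-1,0.2,-1,0,0,0,0.55,-1,0.2,-1])

```text
t: 1.7
ee_pos: [531.5, -15.8, 248.5]
orientation: [-3.141, -0.007, 0.001]
ft_force: [0.8, -0.8, -0.1]
width: 0.4
grasp_force: 0.0
```

```bash
cat > meas.py <<'E'
from h import *
import sys
tag=sys.argv[1];im,d,W=shot("wrist",tag);z=W[...,2]
m=(z>66)&(z<80)&(W[...,0]>600)&(W[...,0]<900)&(abs(W[...,1])<250)&(im.max(-1)>60)
for c in(106,20,-66):
    for nm,mm in(("house",m),("dark",(im.max(-1)<60)&(z>55)&(z<72)&(W[...,0]<661))):
        s=W[mm&(abs(W[...,1]-c)<25)]
        if len(s)==0: continue
        if nm=="house":print(c,nm,np.percentile(s[:,0],[1,2]).round(1),np.median(s[:,2]).round(1))
        else:
            h,e=np.histogram(s[:,0],np.arange(480,664,3));print(c,nm,[(int(a),int(b)) for a,b in zip(e,h) if b>3])
h,e=np.histogram(W[(im.max(-1)<60)&(z>58)&(z<72)&(W[...,0]<661)][:,1],np.arange(-130,170,4));print([(int(a),int(b)) for a,b in zip(e,h) if b<8])
E
python3 meas.py w1; python3 -c "
import cv2;i=cv2.imread('pics/w1.png');cv2.imwrite('pics/w1b.png',cv2.convertScaleAbs(i,alpha=1.8,beta=15))"
```

```text
106 house [663.5 663.8] 71.8
106 dark [(558, 100), (561, 99), (603, 164), (606, 113)]
20 house [664.3 664.9] 71.9
20 dark [(573, 90), (576, 90), (618, 180), (621, 90)]
-66 house [666.  666.1] 72.0
-66 dark [(576, 57), (579, 110), (621, 145), (624, 158)]
[(-130, 0), (-126, 0), (-122, 0), (-118, 0), (-114, 0), (-110, 0), (-106, 3), (-30, 0), (-26, 0), (-22, 0), (50, 2), (54, 0), (58, 0), (134, 2), (138, 0), (142, 0), (146, 0), (150, 0), (154, 0), (158, 0), (162, 0)]
```

View pics/w1b.png

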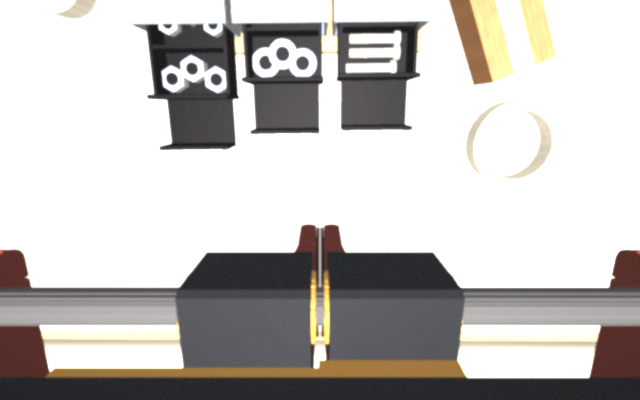

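The wrist view settles the identities: nuts are left (row 75, col 190), washers in the middle (col 283) and bolts on the right (col 373). The nut lip is at about (561, 98) mm and the washer lip at about (575, 16) mm.

Request:
arm_command(rows=[0,0,0,0.33,-0.72,0.6,-1,0,0,0,0.33,-0.72,0.6,-1])

```text
t: 1.95
ee_pos: [556.6, 38.1, 200.7]
orientation: [3.142, -0.002, -0.0]
ft_force: [-0.8, 0.2, -0.3]
width: 0.7
grasp_force: 0.0
```

Request:
arm_command(rows=[0,0,0,0.33,-0.72,0.6,-1,0,0,0,0.33,-0.72,0.6,-1,0,0,0,0.33,-0.72,0.6,-1,0,0,0,0.33,-0.72,0.6,-1])

```text
t: 2.35
ee_pos: [582.5, 94.5, 153.4]
orientation: [3.141, -0.0, -0.002]
ft_force: [-0.6, -0.2, 0.3]
width: 0.5
grasp_force: 0.0
```

Request:
arm_command(rows=[0,0,0,0.02,-0.04,0.3,-1,0,0,0,0.02,-0.04,0.6,-1,0,0,0,0.02,-0.04,0.7,-1,0,0,0,0.02,-0.04,0.7,-1])

```text
t: 2.75
ee_pos: [584.1, 97.4, 97.7]
orientation: [3.141, -0.003, -0.002]
ft_force: [-0.5, -0.0, 0.9]
width: 0.2
grasp_force: 0.0
```

Request:
arm_command(rows=[0,0,0,0,0,0.12,-1,0,0,0,0,0,0.24,-1,0,0,0,0,0,0.36,-1,0,0,0,0,0,0.46,-1,0,0,0,0,0,0.46,-1])

```text
t: 3.25
ee_pos: [583.8, 98.6, 59.5]
orientation: [3.141, -0.0, -0.003]
ft_force: [-0.0, 0.8, -0.5]
width: 0.3
grasp_force: 0.0
```

Request:
arm_command(rows=[0,0,0,-0.07,0,0,-1,0,0,0,-0.14,0,0,-1,0,0,0,-0.21,0,0,-1,0,0,0,-0.28,0,0,-1,0,0,0,-0.35,0,0,-1])

```text
t: 3.75
ee_pos: [556.7, 98.7, 61.3]
orientation: [-3.142, 0.0, -0.002]
ft_force: [2.6, -1.9, 0.1]
width: 0.6
grasp_force: 1.2
```

Request:
arm_command(rows=[0,0,0,-0.07,0,0,-1,0,0,0,-0.14,0,0,-1,0,0,0,-0.21,0,0,-1,0,0,0,-0.26,0,0,-1,0,0,0,-0.26,0,0,-1])

```text
t: 4.25
ee_pos: [534.8, 98.8, 60.8]
orientation: [3.142, -0.0, -0.002]
ft_force: [-0.7, 0.6, 0.3]
width: 0.3
grasp_force: 0.0
```

```bash
python3 meas.py w2; python3 - <<'E'
from h import *
im,d,W=shot("scene","s2")
z=W[...,2];s=W[(im.max(-1)<60)&(z>54)&(z<72)&(abs(W[...,1]-100)<30)&(W[...,0]<661)&(W[...,0]>470)]
h,e=np.histogram(s[:,0],np.arange(480,664,3));print([(int(a),int(b)) for a,b in zip(e,h) if b>2])
E
```

```text
106 dark [(522, 11), (525, 5), (543, 52), (546, 90), (564, 83), (567, 899), (570, 802)]
20 house [623.7 623.7] 66.2
20 dark [(573, 199), (576, 1131), (618, 732), (621, 1164), (624, 87)]
[(-130, 0), (-126, 0), (-122, 0), (-118, 0), (-114, 0), (-110, 0), (-106, 0), (-102, 0), (-98, 0), (-94, 0), (-90, 0), (-86, 0), (-82, 0), (-78, 0), (-74, 0), (-70, 0), (-66, 0), (-62, 0), (-58, 0), (-54, 0), (-50, 0), (-46, 0), (-42, 0), (-38, 0), (-34, 0), (-30, 0), (-26, 0), (-22, 0), (58, 0), (62, 0), (138, 0), (142, 0), (146, 0), (150, 0), (154, 0), (158, 0), (162, 0)]
[(519, 15), (522, 24), (525, 6), (528, 8), (531, 6), (534, 7), (537, 3), (540, 6), (543, 31), (546, 13), (564, 19), (567, 84), (570, 6)]
```

The hook works: the nut drawer's lip is now at x≈523. It needs about 17 mm more.

Request:
arm_command(rows=[0,0,0,-0.06,0,0,-1,0,0,0,-0.12,0,0,-1,0,0,0,-0.17,0,0,-1,0,0,0,-0.21,0,0,-1,0,0,0,-0.21,0,0,-1])

```text
t: 4.85
ee_pos: [518.2, 98.7, 60.8]
orientation: [3.142, -0.0, -0.002]
ft_force: [0.7, 0.5, 0.5]
width: 0.2
grasp_force: 0.0
```

Request:
arm_command(rows=[0,0,0,0.1,0,0,-1,0,0,0,0.1,0,-0.3,-1,0,0,0,0.1,0,-0.6,-1,0,0,0,0.1,0,-0.9,-1,0,0,0,0.1,0,-0.9,-1])

```text
t: 5.35
ee_pos: [529.5, 99.1, 135.7]
orientation: [-3.141, 0.0, -0.008]
ft_force: [0.6, 0.4, -0.1]
width: 0.4
grasp_force: 0.0
```

Request:
arm_command(rows=[0,0,0,0,0.3,-0.5,-1,0,0,0,-0.2,0.8,-1,-1,0,0,0,-0.2,0.8,-1,-1,0,0,0,-0.2,0.8,-1,-1])

```text
t: 5.75
ee_pos: [511.4, 34.0, 213.3]
orientation: [-3.141, 0.004, -0.002]
ft_force: [-0.5, -0.3, -0.3]
width: 0.7
grasp_force: 0.0
```

```bash
python3 meas.py w3; python3 -c "
import cv2;i=cv2.imread('pics/w3.png');cv2.imwrite('pics/w3b.png',cv2.convertScaleAbs(i,alpha=1.8,beta=15))"
```

```text
106 dark [(504, 218), (507, 40), (549, 234), (552, 111)]
20 house [621.9 621.9] 66.6
20 dark [(573, 62), (576, 141), (618, 260), (621, 138)]
-66 dark [(576, 4), (579, 189), (621, 197), (624, 232), (627, 8)]
[(-130, 0), (-126, 0), (-122, 0), (-118, 0), (-114, 0), (-110, 0), (-106, 0), (-26, 0), (-22, 0), (54, 0), (58, 0), (62, 0), (138, 0), (142, 0), (146, 0), (150, 0), (154, 0), (158, 0), (162, 0)]
```

View pics/w3b.png

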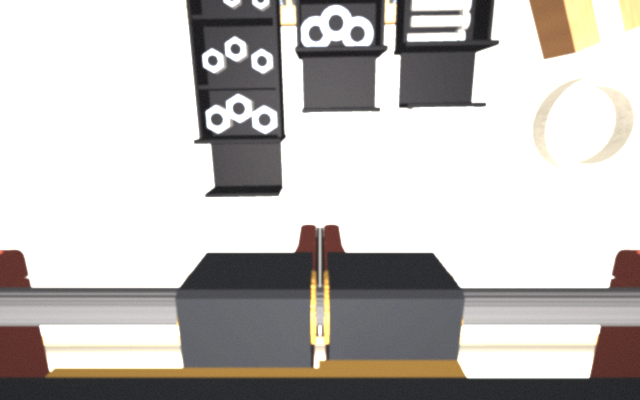

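The nut drawer is well out, with its second divider at about row 19. The housing edge is just out of view, so I'll calculate the divider's position.

```bash
python3 - <<'E'
import numpy as np
f=np.load("pics/w3.npz");W=f["W"]
for r in list(range(12,26))+list(range(82,94)): print(r,W[r,225:245:6].round(0).tolist())
E
```

```text
12 [[657.0, 117.0, 21.0], [657.0, 111.0, 23.0], [656.0, 106.0, 23.0], [657.0, 101.0, 21.0]]
13 [[656.0, 117.0, 20.0], [656.0, 111.0, 22.0], [656.0, 106.0, 21.0], [656.0, 101.0, 21.0]]
14 [[655.0, 117.0, 22.0], [649.0, 105.0, 50.0], [649.0, 100.0, 50.0], [649.0, 96.0, 50.0]]
15 [[648.0, 110.0, 50.0], [648.0, 105.0, 49.0], [648.0, 100.0, 49.0], [648.0, 96.0, 50.0]]
16 [[647.0, 110.0, 50.0], [647.0, 105.0, 50.0], [647.0, 101.0, 49.0], [647.0, 96.0, 49.0]]
17 [[647.0, 110.0, 49.0], [647.0, 105.0, 50.0], [647.0, 100.0, 50.0], [647.0, 96.0, 50.0]]
18 [[646.0, 110.0, 51.0], [646.0, 105.0, 49.0], [646.0, 101.0, 50.0], [646.0, 96.0, 50.0]]
19 [[646.0, 111.0, 47.0], [646.0, 106.0, 46.0], [646.0, 102.0, 45.0], [646.0, 96.0, 47.0]]
20 [[646.0, 112.0, 43.0], [646.0, 107.0, 43.0], [646.0, 102.0, 43.0], [646.0, 97.0, 42.0]]
21 [[646.0, 112.0, 40.0], [646.0, 108.0, 39.0], [646.0, 103.0, 39.0], [646.0, 98.0, 39.0]]
22 [[646.0, 113.0, 37.0], [646.0, 109.0, 36.0], [646.0, 104.0, 36.0], [646.0, 99.0, 36.0]]
23 [[646.0, 114.0, 33.0], [646.0, 109.0, 33.0], [646.0, 104.0, 33.0], [646.0, 99.0, 32.0]]
24 [[6
[... 577 characters left out ...]
, 108.0, 50.0], [594.0, 103.0, 51.0], [595.0, 99.0, 49.0]]
87 [[594.0, 113.0, 50.0], [594.0, 108.0, 50.0], [594.0, 103.0, 51.0], [594.0, 99.0, 50.0]]
88 [[593.0, 113.0, 50.0], [593.0, 109.0, 49.0], [593.0, 104.0, 50.0], [593.0, 98.0, 50.0]]
89 [[593.0, 116.0, 38.0], [593.0, 112.0, 37.0], [593.0, 107.0, 36.0], [593.0, 102.0, 35.0]]
90 [[592.0, 120.0, 24.0], [593.0, 116.0, 21.0], [593.0, 110.0, 22.0], [593.0, 104.0, 22.0]]
91 [[592.0, 121.0, 21.0], [592.0, 115.0, 22.0], [592.0, 110.0, 21.0], [592.0, 104.0, 22.0]]
92 [[591.0, 121.0, 21.0], [591.0, 116.0, 21.0], [591.0, 110.0, 22.0], [591.0, 104.0, 22.0]]
93 [[590.0, 121.0, 21.0], [590.0, 115.0, 22.0], [590.0, 110.0, 24.0], [590.0, 104.0, 23.0]]
```

The second divider is at x 646–649 and the housing edge at about 664. That puts the nut drawer at about 115 mm, which is within range. Next is the washer drawer.

Request:
arm_command(rows=[0,0,0,0.55,0.11,0.4,-1,0,0,0,0.55,0.11,0.4,-1,0,0,0,0.55,0.11,0.4,-1])

```text
t: 6.1
ee_pos: [554.2, 26.6, 177.8]
orientation: [-3.142, -0.0, 0.009]
ft_force: [-1.0, 0.3, -0.0]
width: 0.5
grasp_force: 0.0
```

Request:
arm_command(rows=[0,0,0,0.55,0.11,0.4,-1,0,0,0,0.55,0.11,0.7,-1,0,0,0,0.55,0.11,0.8,-1,0,0,0,0.55,0.11,0.8,-1])

```text
t: 6.5
ee_pos: [596.9, 17.7, 115.6]
orientation: [-3.141, -0.0, 0.007]
ft_force: [-0.6, 0.2, 0.5]
width: 0.6
grasp_force: 0.0
```

Request:
arm_command(rows=[0,0,0,0,0,0.2,-1,0,0,0,0,0,0.4,-1,0,0,0,0,0,0.55,-1,0,0,0,0,0,0.7,-1,0,0,0,0,0,0.7,-1])

```text
t: 7.0
ee_pos: [597.7, 17.1, 58.9]
orientation: [3.142, -0.0, -0.005]
ft_force: [-0.5, 0.1, 0.6]
width: 0.8
grasp_force: 0.0
```

Request:
arm_command(rows=[0,0,0,-0.07,0,0,-1,0,0,0,-0.14,0,0,-1,0,0,0,-0.21,0,0,-1,0,0,0,-0.28,0,0,-1,0,0,0,-0.35,0,0,-1])

```text
t: 7.5
ee_pos: [571.2, 17.0, 61.5]
orientation: [3.141, -0.0, 0.003]
ft_force: [2.1, -1.7, 0.6]
width: 0.5
grasp_force: 1.2
```

Request:
arm_command(rows=[0,0,0,-0.07,0,0,-1,0,0,0,-0.14,0,0,-1,0,0,0,-0.21,0,0,-1,0,0,0,-0.28,0,0,-1,0,0,0,-0.28,0,0,-1])

```text
t: 8.0
ee_pos: [547.3, 17.2, 60.7]
orientation: [-3.141, 0.0, 0.003]
ft_force: [-0.1, -0.6, -0.3]
width: 0.5
grasp_force: 0.0
```

Request:
arm_command(rows=[0,0,0,-0.08,0,0,-1,0,0,0,-0.16,0,0,-1,0,0,0,-0.24,0,0,-1,0,0,0,-0.31,0,0,-1,0,0,0,-0.31,0,0,-1])

```text
t: 8.5
ee_pos: [522.3, 17.2, 60.7]
orientation: [-3.141, 0.001, 0.003]
ft_force: [0.2, -0.4, 0.7]
width: 0.5
grasp_force: 0.0
```

Request:
arm_command(rows=[0,0,0,0.1,0,0,-1,0,0,0,0.1,0,-0.3,-1,0,0,0,0.1,0,-0.6,-1,0,0,0,0.1,0,-0.9,-1,0,0,0,0.1,0,-0.9,-1])

```text
t: 9.0
ee_pos: [534.2, 17.3, 135.6]
orientation: [-3.141, 0.0, -0.008]
ft_force: [0.5, -0.2, 0.1]
width: 0.3
grasp_force: 0.0
```

Request:
arm_command(rows=[0,0,0,0,0,-0.6,-1,0,0,0,0,0,-1,-1,0,0,0,-0.1,0,-1,-1])

```text
t: 9.3
ee_pos: [527.2, 17.2, 216.3]
orientation: [-3.141, 0.0, -0.012]
ft_force: [0.3, 0.6, -0.0]
width: 0.3
grasp_force: 0.0
```

Request:
arm_command(rows=[0,0,0,0,0,-0.5,-1,0,0,0,0,0,-0.7,-1,0,0,0,0,0,-0.7,-1])

```text
t: 9.6
ee_pos: [524.7, 17.2, 269.8]
orientation: [-3.141, 0.0, -0.004]
ft_force: [-0.1, 0.5, 0.4]
width: 0.3
grasp_force: 0.0
```

```bash
python3 meas.py w4; python3 - <<'E'
from h import *
i=cv2.imread('pics/w4.png');cv2.imwrite('pics/w4b.png',cv2.convertScaleAbs(i,alpha=1.8,beta=15))
W=np.load("pics/w4.npz")["W"];z=W[...,2]
for c in(102,18):
    s=W[(abs(W[...,1]-c)<22)&(abs(z-50)<4)&(W[...,0]>550)];h,e=np.histogram(s[:,0],np.arange(550,670,2));print(c,[(int(a),int(b)) for a,b in zip(e,h) if b>3])
    h=W[(abs(W[...,1]-c)<22)&(abs(z-72)<2)&(W[...,0]>655)];print(h[:,0].min())
E
```

```text
106 house [663.4 663.5] 69.8
106 dark [(501, 14), (504, 150), (546, 44), (549, 176), (552, 23)]
20 house [664.4 664.5] 69.9
20 dark [(507, 127), (510, 38), (552, 156), (555, 101)]
-66 house [665.6 665.8] 70.0
-66 dark [(576, 52), (579, 94), (621, 163), (624, 78)]
[(-130, 0), (-126, 0), (-122, 0), (-118, 0), (-114, 0), (-110, 0), (-106, 0), (-30, 0), (-26, 0), (-22, 0), (-18, 7), (50, 4), (54, 0), (58, 0), (62, 0), (134, 5), (138, 0), (142, 0), (146, 0), (150, 0), (154, 0), (158, 0), (162, 0)]
102 [(550, 23), (552, 17), (592, 88), (594, 50), (644, 82), (646, 103)]
663.1820466822196
18 [(554, 22), (556, 22), (596, 81), (598, 65), (648, 73), (650, 93), (652, 16)]
664.0814103128336
```

View pics/w4b.png

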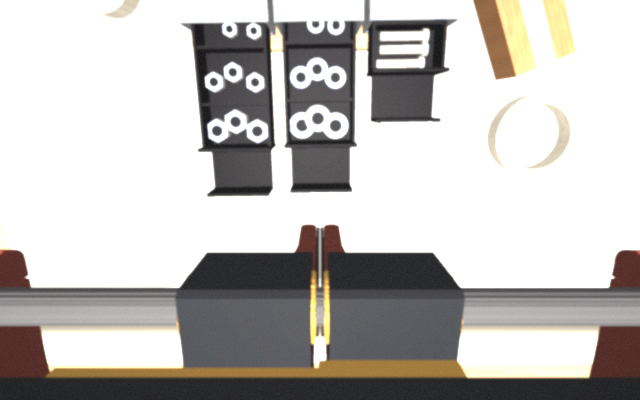

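The middle compartments (dividers at rows 47 and 43) are fully clear of the housing edge (row 23). The rear ones show only about 15 mm and 12 mm. The bolt drawer hasn't moved.

```bash
python3 -c "
from workcell import ctrl;print(ctrl.close_job())"
```

```text
the job is handed in; nothing more can be done
None
```

The nut drawer was drawn out first, to about 115 mm, then the washer drawer to about 112 mm (97–125 mm allowed), both hooked behind the lip; the bolt drawer measured unchanged, nothing else was touched as far as I could see, and the job is handed in.

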